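# Bolt the book display case through its spring safety catch

### The arm

A 6-joint arm with a two-finger parallel gripper is mounted at the origin on the work surface. World frame = base frame: x ahead of the robot, y to its left, z up, the work surface at z = 0. Lengths are in mm, angles in rad, forces in N, time in s.
With the tool pointing down it reaches from about 350 to 975 mm from the base axis. Payload 4.9 kg.
Tool frame: the origin (TCP) lies at the very end of the fingers, on their centre line; the grasp point (between the pads) lies 19 mm behind it; x points along the fingers, y is the direction in which the jaws open and shut, and the axes are right-handed (so a half turn about x gives the same grasp; the last joint's range is limited). The gripper opens to 85 mm and grips with 20 to 120 N. Pads are 22 mm wide; open, the fingers measure 114 mm over their backs; the gripper's body (76 mm by 85 mm) begins 54 mm behind the grasp point. The pads swing forward as they close: fully open they stand 13 mm farther back than shut.
Start: joints at [0.997, 0.053, 1.613, -0, 1.476, -0.119], TCP at [274.539, 561.453, 231.304] pointing down, gripper open.
Joint ranges: [-3.01, 3.01], [-1.01, 2.22], [0.06, 2.58], [-1.02, 4.17], [0.09, 2.62], [-3.14, 3.14]. Speed limits (rad/s): [2.57, 2.57, 3.14, 3.14, 3.14, 3.14].

### API

Orientations are given as a unit quaternion [w, x, y, z].
In Python, from bench import env, eyes gives the robot as it stands. The module is installed in compiled form; this text tells all that it offers.
- The arm moves only by the shell command python3 -m pendant 'ROWS' [FORCE]. ROWS is text: rows parted by semicolons, each of 7 numbers parted by spaces: the shift along the tool's x, y, z in cm, then the turn, a rotation vector about the tool's x, y, z in rad, then the finger opening in cm, from 0 to 8.54. In form: dx dy dz ax ay az jaw; .... A call has 1 to 10 rows; each row is the pose to reach, as a shift and turn from the pose commanded when the call began, along the tool's axes at that moment; what a row does not reach only later rows make up. A row lasts 1/12 s, in which the tool goes at most 41.7 mm and 7.16 degrees, less where a joint would pass 70% of its speed; a pose out of reach is approached as far as the arm can. A call with a gripper value outside its range is refused whole. The fingers move at their own pace and stop on an object; FORCE is the grip in N (left out, the last holds). Time passes only in rows, so rows that repeat a pose let the fingers close. It gives the time, the measured TCP pose, the force and the opening at its end, in the units of the state.
- env.read_state(): the state, without advancing time (a new reading comes with each control period).
- eyes.camera(name): name is "side" or "top" or "wrist"; returns a dict with "color" (480x640x3 uint8, blue, green, red), "mtx" (3x3 intrinsics, pixels), "origin" and "rotation" of the camera in the world. Camera axes: x right, y up, looking along -z (the intrinsics and any distortion apply to the point x, -y, -z); pixel columns grow to the right and rows downward; lengths in mm; the calibration is good to about 2 mm. A picture is of the moment at which its call begins. There is no depth.
- env.hand_in(): hands the job in, once; it reports no verdict.
Trained networks look in a picture, given as the dict that the camera call returned (one of the last four; its "shot" number tells which), for a name from the list of things; names that differ only in an ending like _2 or _b are one class to them, and where a whole thing is asked for, a point or a joint stands for the part that bears it (a point fixed in the world has none). Each returns a list of dicts, best first, with "conf" (0 to 1); they miss things now and then, are a little off and sometimes report something else, mostly with a low value. They report only what shows in the picture. A call takes as long as a camera call.
- eyes.boxes_of(picture, label): "at" ([column, row] as shares, 0 to 1, of the picture: columns of its width, rows of its height, amid what is visible of it).
- eyes.tip_of(picture, label): "at" ([column, row] as shares, 0 to 1, of the picture: columns of its width, rows of its height: a listed point, or the origin of a listed thing).
The state is a dict: "time": time; "q": joint angles; "joint_vel": joint speeds; "joint_torque": joint torques, N m; "ee_pos": TCP position; "orientation": TCP orientation; "ft_force": force on the tool from outside, world axes, zero at the start; "wrist_torque": the same for the moment, N m; "opening": opening from 0.0 (shut) to 1.0 (fully open).
Only numpy, scipy, OpenCV 4.12 (cv2) and the standard library are available. Lean on these libraries where they do the work, as an engineer would, in place of code of your own. Each camera call takes 0.05 s, during which the arm holds its last target. There are 200 camera calls.

### The job

Lock the bookshop's display case: with one fingertip press the red spring catch down and hold it down while the other finger pushes the brass knob of the bolt fully home into its keeper, then let the catch spring back up. Only press and push, lift or carry nothing, do not touch the glazed lid, and leave the things standing around where they are.

Things in the scene. Friction and masses are not known exactly. Their poses are not given: they have to be found in the camera images.
- case: low wooden display case fixed to the counter, 340 (x) x 420 (y) x 70 mm high; origin at the centre of its underside, z up. Its top is a flat wooden ledge on its -x side (x -170 to -30 mm, nearer the robot) and behind it, level with it, the glazed lid (x -30 to 170 mm). The lock sits on the middle of the ledge, its parts running along the case's x axis.
- lock (a point): centre of the lock's steel plate (136 x 112 mm) on the ledge, 70 mm above the counter, axes as the case's. Two lanes along x, 60 mm apart: bolt at y = +30 mm, red catch at y = -30 mm. A red crossbar of the catch passes under the bolt at x = 30 mm and blocks it while the catch is up. Apart from the knob and the red pad nothing rises over 20 mm above the ledge.
- bolt_knob: upright brass knob of the bolt, 18 mm diameter, 34 mm tall; origin at the centre of its foot, 86 mm above the counter, top at 120 mm. Starts at lock x = -10 mm (plus the bolt joint's value), y = 30 mm; home is 42 mm further to +x. Pushed by its -x side. Behind it (-x) are only the flat bolt and its guide staple, top 88.5 mm above the counter.
- catch_pad: red flat pad of the spring catch, 110 (case x) x 26 (case y) x 6 mm; origin at the centre of its upper face, at lock x -10, y -30 mm, 107 mm above the counter when up, 97 mm when fully down. It moves straight down and stays level wherever it is pressed; a fingertip can slide along it while pressing.
- catch (a joint): how far the catch is pressed down, m: 0 up, 0.010 fully down (pad then at 97 mm above the counter). Spring: 3.6 N to start it, 7.6 N fully down; it springs back up when let go. Pressed more than 0.005 it frees the bolt; once the bolt is home it springs up again behind the bolt and locks it there.
- bolt (a joint): how far the bolt has been slid along the case's +x axis, m: 0 withdrawn (starts at 0 to 0.003), 0.042 fully home in the keeper, against its stop. Resists with about 2.5 N and stays where it is left. With the catch up it jams at about 0.004.
- lid: glazed lid of the case with a dark wooden frame and the bolt's keeper on its front edge, 200 x 420 mm, keeper 18.5 mm high; origin in the middle of its front (-x) edge on its upper face. Not to be touched.
- stamp: wooden hand stamp, 30 x 50 x 44 mm high, standing loose on the ledge beside the lock (on either side, about 130 to 155 mm from its middle line); origin at the centre of its underside. Leave alone.
- weight: brass book weight, 44 mm diameter, 42 mm high, standing loose on the ledge on the other side of the lock, at the same distance; origin at the centre of its underside. Leave alone.
- mug: blue mug, 80 mm diameter, 90 mm high, on the counter beside the case; origin at the centre of its underside. Leave alone.
- bell: steel counter bell, 84 mm diameter, 52 mm high, on the counter beside the case; origin at the centre of its underside. Leave alone.
- glue: white jar with an orange cap, 60 mm diameter, 100 mm high, on the counter beside the case; origin at the centre of its underside. Leave alone.
- paperback: green paperback lying on the counter beside the case, 114 x 182 x 22 mm; origin at the centre of its underside. Leave alone.

How it is judged:
By the outcome, as a careful person would: the job done as asked, in the order asked, and still so for the second after the job is handed in, with the robot touching nothing.
It also fails if it takes over 35 s, if anything falls off the work surface, if the arm or the gripper's body presses on something with over 40 N, if the wrist force passes 120 N, or if a joint passes its speed limit or range.

## Working session

There is one attempt and no reset: what is moved stays moved. The work goes in short steps, Python scripts to look and compute and a shell command to move; the robot and the scene stay as the last step left them, time stands still between calls to the robot, and variables do not carry over. Pictures are saved under pics/ and viewed, on a budget of 10 in all, crops included, one or two more only if the job needs it, and the job is handed in when it is done.

```bash
mkdir -p pics; cat > h.py <<'E'
import numpy as np, cv2
from bench import env, eyes
from scipy.spatial.transform import Rotation as R
def proj(p,P):
    P=np.atleast_2d(P).astype(float); c=(P-np.array(p["origin"]))@np.array(p["rotation"])
    u=np.c_[c[:,0],-c[:,1],-c[:,2]]@np.array(p["mtx"]).T
    return u[:,:2]/u[:,2:]
def ray(p,at):
    d=np.linalg.inv(np.array(p["mtx"]))@[at[0]*640,at[1]*480,1]
    return np.array(p["origin"]),np.array(p["rotation"])@(d*[1,-1,-1])
def onz(p,at,z):
    o,d=ray(p,at); return o+d*(z-o[2])/d[2]
def Rt():
    q=env.read_state()["orientation"]; return R.from_quat([q[1],q[2],q[3],q[0]])
E
python3 - <<'E'
from h import *
s=env.read_state();print(s["time"],s["ee_pos"],s["orientation"],s["ft_force"]);print(Rt().as_matrix().round(3))
Z={"lock":70,"bolt_knob":86,"catch_pad":107,"case":0,"stamp":70,"weight":70,"mug":0,"bell":0,"glue":0,"paperback":0,"lid":70}
for n in["top","side"]:
    p=eyes.camera(n);cv2.imwrite(f"pics/{n}0.png",p["color"]);print(n,p.keys(),p["origin"])
    for l in Z:
        for t in eyes.tip_of(p,l)[:2]: print(l,round(t["conf"],2),np.round(t["at"],3),onz(p,t["at"],Z[l]).round(1))
E
```

```text
0.0 [274.2147895  560.93661685 230.04089244] [ 0.68865251  0.15871334  0.68915477 -0.16010464] [-0.29172978 -0.59340501  0.11354594]
[[-0.001  0.439  0.898]
 [-0.002  0.898 -0.439]
 [-1.    -0.002 -0.   ]]
top dict_keys(['color', 'mtx', 'origin', 'rotation', 'shot']) [ 451.30823546   -5.70444472 1469.57502059]Traceback (most recent call last):
  File "<stdin>", line 7, in <module>
  File "h.py", line 12, in onz
    o,d=ray(p,at); return o+d*(z-o[2])/d[2]
        ~~~^^^^^^
  File "h.py", line 10, in ray
    return np.array(p["origin"]),np.array(p["rotation"])@(d*[1,-1,-1])
                                 ~~~~~~~~~~~~~~~~~~~~~~~^^~~~~~~~~~~~~
ValueError: matmul: Input operand 1 has a mismatch in its core dimension 0, with gufunc signature (n?,k),(k,m?)->(n?,m?) (size 3 is different from 4)
```

View pics/top0.png

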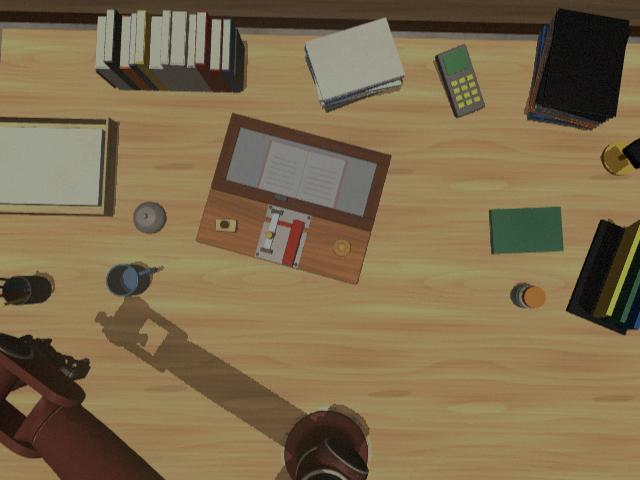

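The top view shows the case at about (295,198), turned roughly −14°. The lock is near (283,237), with the knob at about (268,235) and the red pad at about (293,243). The stamp is at (226,226), the weight at (342,247), and the mug and bell are to the left. The rotation field is a quaternion, so I'll fix the helper.

```bash
cat >> h.py <<'E'
_cam=eyes.camera
def cam(n):
    p=_cam(n); q=p["rotation"]
    P=dict(p); P["rotation"]=R.from_quat([q[1],q[2],q[3],q[0]]).as_matrix(); P["raw"]=p; return P
E
python3 - <<'E'
from h import *
Z={"lock":70,"bolt_knob":86,"catch_pad":107,"case":0,"stamp":70,"weight":70,"mug":0,"bell":0,"glue":0,"paperback":0,"lid":70}
for n in["top","side"]:
    p=cam(n);cv2.imwrite(f"pics/{n}0.png",p["color"]);print(n,p["origin"],p["mtx"])
    for l in Z:
        for t in eyes.tip_of(p["raw"],l)[:2]: print(l,round(t["conf"],2),np.round(t["at"],3),onz(p,t["at"],Z[l]).round(1))
E
```

```text
top [ 451.30823546   -5.70444472 1469.57502059] [[559.84290038   0.         335.53350028]
 [  0.         559.84290038 236.10116805]
 [  0.           0.           1.        ]]
lock 0.88 [0.446 0.491] [549.6 114.4  70. ]
bolt_knob 0.48 [0.42  0.492] [545.8 154.   86. ]
catch_pad 0.85 [0.458 0.507] [528.1  91.7 107. ]
catch_pad 0.41 [0.814 0.606] [ 425.1 -464.3  107. ]
case 0.87 [0.46  0.418] [647.   99.8   0. ]
case 0.71 [0.811 0.483] [ 578.1 -494.7    0. ]
stamp 0.82 [0.354 0.465] [577.5 262.7  70. ]
weight 0.52 [0.536 0.512] [527.4 -30.7  70. ]
mug 0.88 [0.213 0.58 ] [434.1 506.6   0. ]
mug 0.27 [0.444 0.49 ] [555.7 123.7   0. ]
bell 0.59 [0.237 0.457] [589.2 473.3   0. ]
glue 0.72 [0.819 0.611] [ 416.9 -507.8    0. ]
glue 0.47 [0.459 0.499] [543.9  99.1   0. ]
paperback 0.87 [0.811 0.486] [ 573.5 -495.4    0. ]
lid 0.77 [0.457 0.431] [622.6  98.9  70. ]
lid 0.34 [0.812 0.478] [ 578.1 -472.7   70. ]
side [-201.10110112 1070.66417943 1250.55944799] [[552.99399477   0.         331.30179687]
 [  0.         552.99399477 241.39098451]
 [  0.           0.           1.        ]]
lock 0.64 [0.48  0.571] [532.4 128.2  70. ]
weight 0.5 [0.529 0.518] [519.2 -21.4  70. ]
mug 0.71 [0.394 0.826] [421.8 515.1   0. ]
bell 0.85 [0.333 0.74 ] [597.5 478.    0. ]
glue 0.41 [0.53 0.51] [ 570.5 -104.8    0. ]
paperback 0.8 [0.617 0.388] [ 588.3 -511.8    0. ]
lid 0.84 [0.45  0.542] [617.9 113.4  70. ]
```

View pics/side0.png

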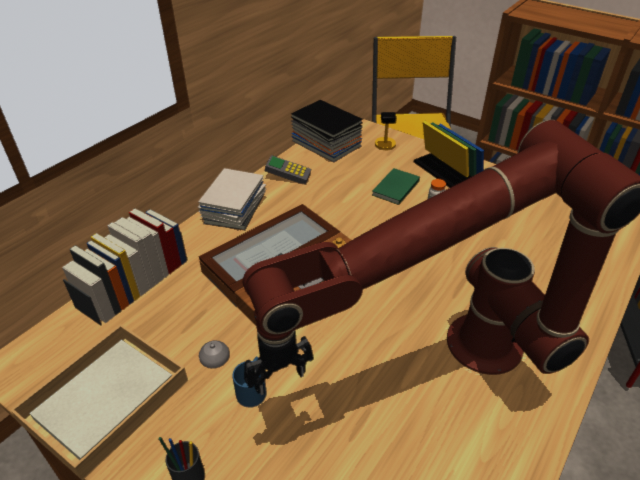

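The side view mostly shows the arm covering the lock, and the mug and bell are clear of my route. I'll fit the case pose from the top-view corners and the network points.

```bash
cat >> h.py <<'E'
# lock-frame fit: v=(x,y,yaw) of the lock centre; pts lock coords with world z
from scipy.optimize import least_squares
def W(v,L):
    L=np.atleast_2d(L).astype(float);c,s=np.cos(v[2]),np.sin(v[2])
    return np.c_[v[0]+c*L[:,0]-s*L[:,1],v[1]+s*L[:,0]+c*L[:,1],L[:,2]]
def plan(v,lx,ly,z):
    """tool-axes shift in cm & turn to get TCP to lock (lx,ly), height z, tool y along case y"""
    s=env.read_state();M=Rt();w=W(v,[lx,ly,z])[0]
    c,sn=np.cos(v[2]),np.sin(v[2])
    T=np.c_[[0,0,-1],[-sn,c,0],np.cross([0,0,-1],[-sn,c,0])]
    return (M.inv().apply(w-s["ee_pos"])/10).round(2),(M.inv()*R.from_matrix(T)).as_rotvec().round(3)
E
python3 - <<'E'
from h import *
p=cam("top")
# lock frame: case centre is lock x=+100 (ledge centre at case x -100)
L=[[270,210,70],[270,-210,70],[-70,-210,70],[-70,210,70]]
px=np.array([[233,114],[390,155],[357,283],[197,241]])
f=least_squares(lambda v:(proj(p,W(v,L))-px).ravel(),[550,114,-.25])
print(f.x,f.fun.round(1))
v=f.x
print(W(v,[[-10,30,86],[-10,-30,107]]).round(1)); print(plan(v,-45,0,230))
E
```

```text
[ 5.48387095e+02  1.18437575e+02 -2.35561996e-01] [-1.2 -1.4  1.7 -0.8  1.   1.5 -1.5  0.6]
[[545.7 149.9  86. ]
 [531.7  91.6 107. ]]
(array([  0.13, -28.75,  39.67]), array([-0.219, -0.   ,  0.   ]))
```

```bash
python3 -m pendant '0 -10 13 -.07 0 0 4.5;0 -20 26 -.14 0 0 4.5;0 -28.8 39.7 -.219 0 0 4.5;0 -28.8 39.7 -.219 0 0 4.5;0 -28.8 39.7 -.219 0 0 4.5;0 -28.8 39.7 -.219 0 0 4.5;0 -28.8 39.7 -.219 0 0 4.5;0 -28.8 39.7 -.219 0 0 4.5;0 -28.8 39.7 -.219 0 0 4.5;0 -28.8 39.7 -.219 0 0 4.5' 20
python3 -m pendant '0 0 0 0 0 0 4.5;0 0 0 0 0 0 4.5;0 0 0 0 0 0 4.5'
python3 - <<'E'
from h import *
s=env.read_state();print(s["time"],s["ee_pos"],s["opening"],s["ft_force"])
v=[548.4,118.4,-.2356];print(plan(v,-45,0,230))
p=cam("wrist");cv2.imwrite("pics/w1.png",p["color"]);print(p["origin"],p["mtx"][0])
for l,z in {"lock":70,"bolt_knob":86,"catch_pad":107,"lid":70}.items():
    for t in eyes.tip_of(p["raw"],l)[:2]: print(l,round(t["conf"],2),(np.array(t["at"])*[640,480]).round(),onz(p,t["at"],z).round(1))
E
```

```text
time: 2.18
ee_pos: [470.3, 191.4, 231.7]
orientation: [0.703, 0.083, 0.702, -0.083]
ft_force: [0.9, -0.1, 0.3]
opening: 0.525
time: 2.43
ee_pos: [469.6, 193.5, 231.3]
orientation: [0.702, 0.084, 0.702, -0.083]
ft_force: [-1.0, 0.5, -0.4]
opening: 0.526
2.4333 [469.5600213  193.46263306 231.31514724] 0.5257830660606866 [-1.02486949  0.50319335 -0.40675046]
(array([ 0.13, -5.45,  4.92]), array([-0.001, -0.   , -0.   ]))
[390.18513617 211.69935028 373.11120227] [413.09848776   0.         322.96669484]
lock 0.66 [260. 324.] [547.5 120.1  70. ]
bolt_knob 0.92 [293. 330.] [550.6 149.3  86. ]
catch_pad 0.61 [212. 340.] [533.   93.1 107. ]
catch_pad 0.29 [262. 396.] [590.1 115.4 107. ]
lid 0.82 [264. 394.] [615.5 104.1  70. ]
```

View pics/w1.png

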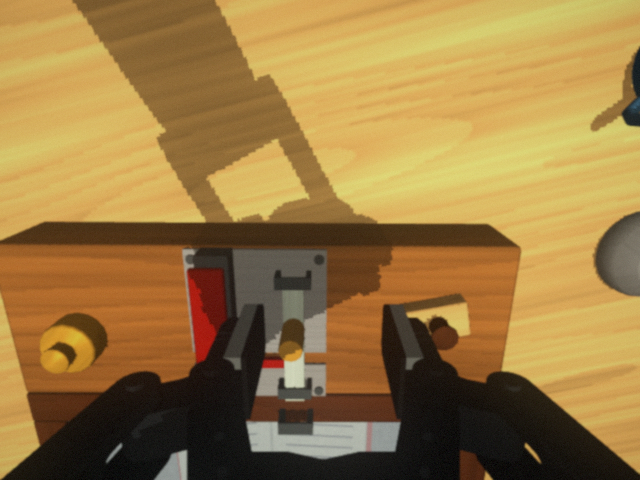

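The wrist view shows the knob at about (293,340), the pad at (208,310), the stamp at (440,320) and the weight at (70,345). The fingers are clear. Next I'll move over the lock and lower for a closer look.

```bash
python3 -m pendant '0 -2.7 2.5 0 0 0 4.5;0 -5.4 4.9 0 0 0 4.5;3 -5.4 4.9 0 0 0 4.5;6.5 -5.4 4.9 0 0 0 4.5;6.5 -5.4 4.9 0 0 0 4.5;6.5 -5.4 4.9 0 0 0 4.5;6.5 -5.4 4.9 0 0 0 4.5'
python3 - <<'E'
from h import *
s=env.read_state();print(s["time"],s["ee_pos"],s["opening"],s["ft_force"])
v=[548.4,118.4,-.2356];print(plan(v,-45,0,150))
p=cam("wrist");cv2.imwrite("pics/w2.png",p["color"]);print(p["origin"],p["mtx"][0])
for l,z in {"lock":70,"bolt_knob":86,"catch_pad":107,"lid":70}.items():
    for t in eyes.tip_of(p["raw"],l)[:2]: print(l,round(t["conf"],2),(np.array(t["at"])*[640,480]).round(),onz(p,t["at"],z).round(1))
L=[[-68,56,71],[-68,-56,71],[-65,-43,107],[-65,-17,107],[-70,0,70],[-10,30,120],[-10,30,86]]
print(proj(p,W(v,L)).round(0).tolist())
E
```

```text
time: 3.27
ee_pos: [505.1, 130.2, 167.7]
orientation: [0.703, 0.083, 0.702, -0.083]
ft_force: [0.9, 0.2, 0.9]
opening: 0.527
3.2667 [505.0976051  130.16183149 167.73138158] 0.5266891232468757 [0.89367357 0.16851362 0.88995131]
(array([ 1.77, -0.13, -0.02]), array([ 0.001,  0.001, -0.   ]))
[425.46450524 148.28234036 309.39824791] [413.09848776   0.         322.96669484]
lock 0.82 [321. 308.] [548.5 118.1  70. ]
bolt_knob 0.8 [370. 308.] [547.3 148.6  86. ]
catch_pad 0.72 [269. 320.] [530.1  93.1 107. ]
lid 0.71 [321. 395.] [614.5 101.8  70. ]
[[416.0, 206.0], [227.0, 205.0], [238.0, 228.0], [288.0, 228.0], [322.0, 202.0], [379.0, 336.0], [371.0, 305.0]]
```

View pics/w2.png

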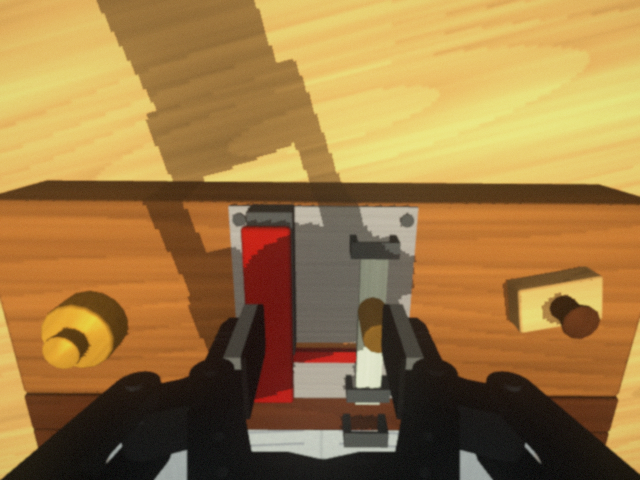

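The picture agrees with the fitted pose to within about 2 mm: plate corners at (231,206) and (418,207), pad corners at (242,228) and (294,227). The fingers are lined up with the lanes. I'll lower to just above the pad, then press in small steps while watching the force.

```bash
python3 -m pendant '2.5 0 0 0 0 0 4.6;4.5 0.05 0 0 0 0 4.6;5.3 0.05 0 0 0 0 4.6;5.3 0.05 0 0 0 0 4.6;5.3 0.05 0 0 0 0 4.6;5.3 0.05 0 0 0 0 4.6'
python3 -m pendant '.2 0 0 0 0 0 4.6;.4 0 0 0 0 0 4.6;.6 0 0 0 0 0 4.6;.6 0 0 0 0 0 4.6;.6 0 0 0 0 0 4.6'
python3 -m pendant '.2 0 0 0 0 0 4.6;.4 0 0 0 0 0 4.6;.4 0 0 0 0 0 4.6;.4 0 0 0 0 0 4.6'
python3 - <<'E'
from h import *
s=env.read_state();print(s["time"],s["ee_pos"],s["opening"],s["ft_force"])
v=[548.4,118.4,-.2356];print(plan(v,-45,0,100))
p=cam("wrist");cv2.imwrite("pics/w3.png",p["color"])
print(proj(p,W(v,[[-45,-30,107],[-45,30,107],[-65,-43,107],[-65,-43,97]])).round())
E
```

```text
time: 4.02
ee_pos: [505.8, 130.0, 114.9]
orientation: [0.703, 0.083, 0.701, -0.083]
ft_force: [-0.3, 0.6, -0.2]
opening: 0.542
time: 4.43
ee_pos: [504.7, 129.8, 107.2]
orientation: [0.702, 0.083, 0.702, -0.083]
ft_force: [-0.1, 0.4, -0.4]
opening: 0.538
time: 4.77
ee_pos: [505.1, 129.9, 103.7]
orientation: [0.702, 0.083, 0.702, -0.083]
ft_force: [-0.1, 0.1, 3.6]
opening: 0.537
4.7667 [505.08372243 129.90100608 103.74521141] 0.5366804605097664 [-0.14410076  0.09278756  3.57948384]
(array([ 0.37, -0.11, -0.02]), array([-0.,  0., -0.]))
[[243. 327.]
 [401. 327.]
 [204. 279.]
 [211. 269.]]
```

View pics/w3.png

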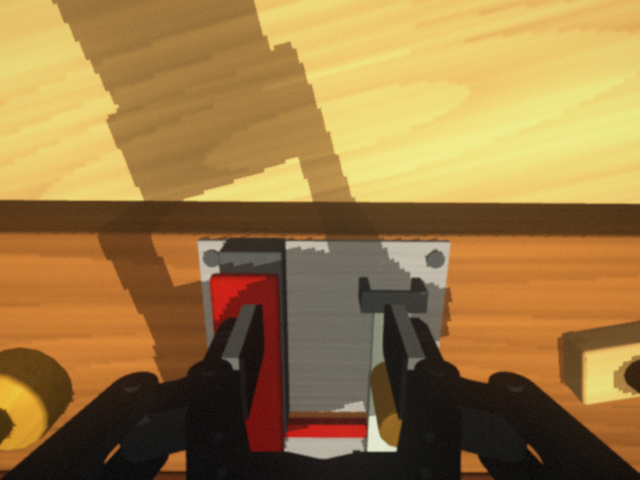

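The fingertip has just met the pad (3.6 N at TCP z≈103.7). The left finger is over the pad (about 248,320), and the right finger is over the bolt lane behind the knob (390,410). I'll press about 8 mm further.

```bash
python3 -m pendant '.3 0 0 0 0 0 4.6;.6 0 0 0 0 0 4.6;.8 0 0 0 0 0 4.6;.8 0 0 0 0 0 4.6;.8 0 0 0 0 0 4.6'
python3 -m pendant '0 0 .4 0 0 0 4.6;0 0 .8 0 0 0 4.6;0 0 1.2 0 0 0 4.6;0 0 1.2 0 0 0 4.6;0 0 1.2 0 0 0 4.6'
python3 -m pendant '0 0 .3 0 0 0 4.6;0 0 .6 0 0 0 4.6;0 0 .9 0 0 0 4.6;0 0 1.2 0 0 0 4.6;0 0 1.2 0 0 0 4.6;0 0 1.2 0 0 0 4.6'
python3 - <<'E'
from h import *
v=[548.4,118.4,-.2356];print(plan(v,-21,0,96),Rt().inv().apply(env.read_state()["ft_force"]))
p=cam("wrist");cv2.imwrite("pics/w4.png",p["color"])
E
```

```text
time: 5.23
ee_pos: [505.1, 129.9, 95.7]
orientation: [0.702, 0.083, 0.702, -0.083]
ft_force: [-2.4, 1.2, 6.1]
opening: 0.542
time: 5.65
ee_pos: [516.1, 127.2, 95.3]
orientation: [0.702, 0.083, 0.703, -0.083]
ft_force: [-2.4, 0.4, 6.4]
opening: 0.54
time: 6.15
ee_pos: [527.0, 124.6, 95.0]
orientation: [0.701, 0.083, 0.703, -0.083]
ft_force: [-5.1, 0.8, 8.0]
opening: 0.539
(array([-0.1 , -0.11,  0.13]), array([-0.   , -0.004,  0.   ])) [-7.98926072 -0.37197095 -5.18390272]
```

View pics/w4.png

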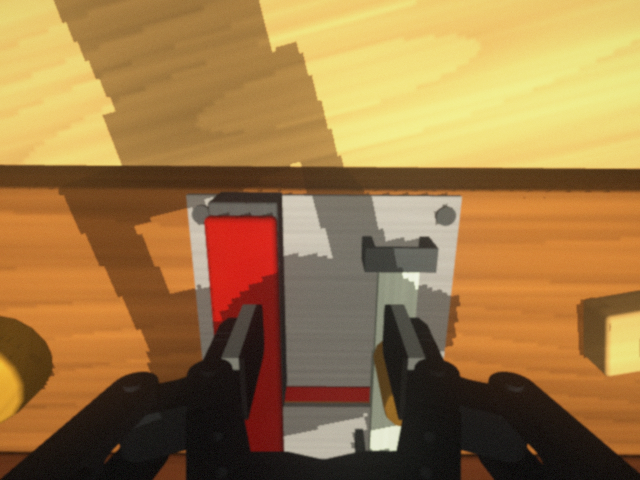

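The catch is down (about 8 mm, ~7 N) and the finger is on the knob, which is moving past the jam point with about 2.5 N of extra push. I'll carry on to the stop.

```bash
python3 -m pendant '0 0 .4 0 0 0 4.6;0 0 .8 0 0 0 4.6;0 0 1.2 0 0 0 4.6;-.03 0 1.6 0 0 0 4.6;-.03 0 2.0 0 0 0 4.6;-.03 0 2.4 0 0 0 4.6;-.03 0 2.7 0 0 0 4.6;-.03 0 2.7 0 0 0 4.6;-.03 0 2.7 0 0 0 4.6'
python3 -m pendant '0 0 .2 0 0 0 4.6;0 0 .4 0 0 0 4.6;0 0 .5 0 0 0 4.6;0 0 .5 0 0 0 4.6;0 0 .5 0 0 0 4.6'
python3 - <<'E'
from h import *
v=[548.4,118.4,-.2356];print(plan(v,12,0,95),Rt().inv().apply(env.read_state()["ft_force"]))
E
```

```text
time: 6.95
ee_pos: [553.0, 118.2, 95.1]
orientation: [0.701, 0.083, 0.704, -0.083]
ft_force: [-6.1, 0.6, 6.0]
opening: 0.54
time: 7.37
ee_pos: [557.4, 117.2, 95.0]
orientation: [0.7, 0.083, 0.704, -0.083]
ft_force: [-7.2, 1.3, 6.0]
opening: 0.537
(array([-0.  , -0.09,  0.29]), array([-0.   , -0.005,  0.001])) [-6.0122833  -0.46122965 -7.29062364]
```

```bash
python3 -m pendant '0 0 .1 0 0 0 4.6;0 0 .2 0 0 0 4.6;0 0 .2 0 0 0 4.6;0 0 .2 0 0 0 4.6'
python3 -m pendant '0 0 .1 0 0 0 4.6;0 0 .2 0 0 0 4.6;0 0 .2 0 0 0 4.6;0 0 .2 0 0 0 4.6'
python3 -m pendant '0 0 .1 0 0 0 4.6;0 0 .1 0 0 0 4.6;0 0 .1 0 0 0 4.6'
```

```text
time: 7.7
ee_pos: [559.3, 116.7, 95.0]
orientation: [0.7, 0.083, 0.704, -0.083]
ft_force: [-7.1, 1.5, 7.4]
opening: 0.537
time: 8.03
ee_pos: [560.9, 116.3, 95.0]
orientation: [0.7, 0.083, 0.704, -0.083]
ft_force: [-7.5, 1.1, 7.6]
opening: 0.539
time: 8.28
ee_pos: [561.0, 116.3, 95.0]
orientation: [0.699, 0.083, 0.705, -0.083]
ft_force: [-11.2, 2.0, 10.0]
opening: 0.536
```

```bash
python3 -m pendant '0 0 .1 0 0 0 4.6;0 0 .2 0 0 0 4.6;0 0 .2 0 0 0 4.6;0 0 .2 0 0 0 4.6'
python3 - <<'E'
from h import *
v=[548.4,118.4,-.2356];print(plan(v,12,0,95),Rt().inv().apply(env.read_state()["ft_force"]))
p=cam("wrist");cv2.imwrite("pics/w5.png",p["color"])
E
```

```text
time: 8.62
ee_pos: [561.2, 116.3, 94.9]
orientation: [0.698, 0.083, 0.707, -0.083]
ft_force: [-18.8, 2.5, 14.7]
opening: 0.541
(array([-0.01, -0.09, -0.09]), array([ 0.001, -0.013,  0.002])) [-14.45315404  -1.99373235 -19.09410593]
```

View pics/w5.png

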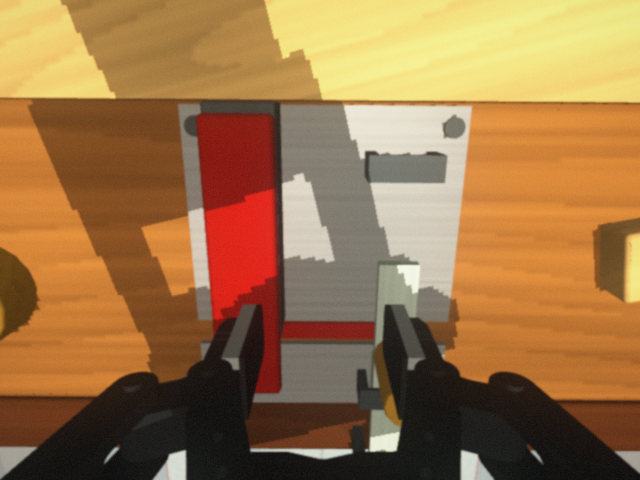

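The bolt is against a hard stop: 19 N with no further motion, at lock x ≈ 12.9 against the expected 12. I'll ease the push, then lift straight up to let the catch spring back.

```bash
python3 -m pendant '0 0 -.2 0 0 0 4.6;0 0 -.5 0 0 0 4.6;0 0 -.6 0 0 0 4.6;-.5 0 -.6 0 0 0 4.6;-1 0 -.6 0 0 0 4.6;-2 0 -.6 0 0 0 4.6;-4 0 -.6 0 0 0 4.6;-7 0 -.6 0 0 0 4.6;-8 0 -3 0 0 0 4.6;-9 0 -6 0 0 0 4.6'
python3 -m pendant '0 0 0 0 0 0 4.6;0 0 0 0 0 0 4.6;0 0 0 0 0 0 4.6'
python3 - <<'E'
from h import *
v=[548.4,118.4,-.2356]
p=cam("wrist");cv2.imwrite("pics/w6.png",p["color"])
for l,z in {"bolt_knob":86,"catch_pad":107}.items():
    for t in eyes.tip_of(p["raw"],l)[:2]: print(l,round(t["conf"],2),(np.array(t["at"])*[640,480]).round(),onz(p,t["at"],z).round(1))
print("exp",W(v,[[32,30,86],[-10,-30,107]]).round(1))
print(proj(p,W(v,[[32,30,86],[32,30,120],[-65,-43,107],[-65,-17,107],[-65,-43,97],[-65,-17,97],[-68,-56,71]])).round().tolist())
E
```

```text
time: 9.5
ee_pos: [508.5, 129.0, 187.6]
orientation: [0.703, 0.084, 0.702, -0.083]
ft_force: [-0.6, 0.7, 1.4]
opening: 0.537
time: 9.75
ee_pos: [507.5, 129.2, 185.2]
orientation: [0.702, 0.083, 0.702, -0.083]
ft_force: [-0.8, -0.1, -0.6]
opening: 0.542
bolt_knob 0.62 [364. 344.] [584.2 138.5  86. ]
bolt_knob 0.46 [111. 300.] [514.4 -14.2  86. ]
catch_pad 0.8 [274. 305.] [532.2  92.8 107. ]
exp [[586.5 140.1  86. ]
 [531.7  91.6 107. ]]
[[367.0, 346.0], [373.0, 378.0], [244.0, 215.0], [292.0, 215.0], [247.0, 210.0], [293.0, 210.0], [234.0, 195.0]]
```

View pics/w6.png

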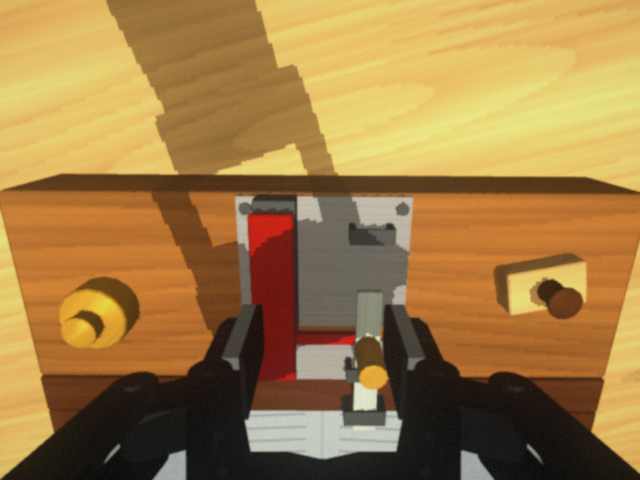

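The knob top is at (374,378), against (373,378) predicted for home. The pad's rear edge is at row 214, against 215 predicted for up and 210 for down. The stamp and weight haven't moved. I'll retreat and check the catch height from another view.

```bash
python3 -m pendant '-3 0 -4 0 0 0 4.6;-5 0 -8 0 0 0 4.6;-5 3 -11 0 0 0 4.6;-5 8 -12 0 0 0 4.6;-5 12 -12 0 0 0 4.6;-5 16 -12 0 0 0 4.6;-5 20 -12 0 0 0 4.6;-5 20 -12 0 0 0 4.6;-5 20 -12 0 0 0 4.6;-5 20 -12 0 0 0 4.6'
python3 -m pendant '0 0 0 0 0 0 4.6;0 0 0 0 0 0 4.6'
python3 - <<'E'
from h import *
v=[548.4,118.4,-.2356]
S={"stamp":70,"weight":70,"mug":0,"bell":0}
ims=[]
L=[[-65,-43],[-65,-17],[45,-17],[45,-43]]
for n in["side","top"]:
    p=cam(n)
    for z in(107,97): print(n,z,proj(p,W(v,[l+[z] for l in L])).round(1).tolist())
    m=proj(p,W(v,[0,0,80]))[0].astype(int); c=p["color"][m[1]-37:m[1]+38,m[0]-40:m[0]+40]
    print(n,"origin",m-[40,37]); ims.append(cv2.resize(c,None,fx=5,fy=5,interpolation=cv2.INTER_CUBIC))
    for l,z in S.items():
        for t in eyes.tip_of(p["raw"],l)[:1]: print(l,round(t["conf"],2),onz(p,t["at"],z).round(1))
cv2.imwrite("pics/fin.png",np.hstack(ims))
E
```

```text
time: 10.73
ee_pos: [437.8, 351.4, 234.6]
orientation: [0.702, 0.082, 0.703, -0.084]
ft_force: [0.5, -1.1, 0.2]
opening: 0.538
time: 10.9
ee_pos: [437.9, 350.3, 235.5]
orientation: [0.702, 0.084, 0.702, -0.084]
ft_force: [-0.4, 0.6, 0.0]
opening: 0.541
side 107 [[329.5, 266.1], [322.9, 270.1], [299.4, 251.3], [306.0, 247.5]]
side 97 [[329.5, 268.5], [323.0, 272.6], [299.5, 253.7], [306.0, 249.9]]
side origin [264 230]
weight 0.46 [537.1 -43.5  70. ]
mug 0.98 [427.8 507.4   0. ]
bell 0.63 [601.4 482.7   0. ]
top 107 [[292.7, 265.2], [282.4, 262.4], [294.1, 218.9], [304.4, 221.6]]
top 97 [[293.0, 265.2], [282.7, 262.5], [294.4, 219.3], [304.6, 222.0]]
top origin [243 198]
stamp 0.69 [570.2 264.4  70. ]
weight 0.58 [527.7 -32.6  70. ]
mug 0.66 [591.7 470.8   0. ]
bell 0.58 [585.7 465.1   0. ]
```

View pics/fin.png

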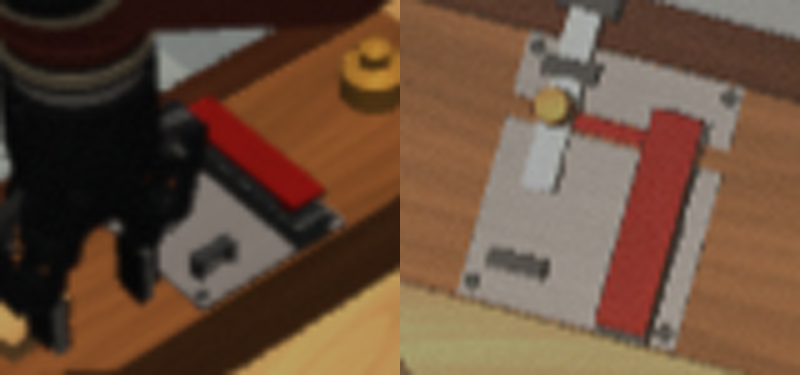

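The top crop shows the knob home at the keeper, and the side crop shows the pad standing above its dark housing. The side pixels can't quite separate up from down, so I'll compare the pad edges numerically across the up, down and final pictures.

```bash
python3 - <<'E'
from h import *
# pad rear-edge row / width just in front of it, and plate rear edge row, in wrist pictures
for n in("w2","w4","w5","w6"):
    b,g,r=[c.astype(int) for c in cv2.split(cv2.imread(f"pics/{n}.png"))]
    red=(r>90)&(g<45)&(b<45); red[:,330:]=0
    rows=np.where(red.sum(1)>25)[0]; y0=rows[0]
    c=np.where(red[y0+4])[0]
    grey=(abs(r-g)<25)&(abs(r-b)<35)&(r>110)
    pc=[np.where(grey[:,k])[0][:1] for k in (c[0]-8,c[0]-5,c[-1]+15,c[-1]+22)]
    print(n,"pad row",y0,"cols",c[0],c[-1],"width",c[-1]-c[0]+1,"plate rear rows",pc)
p=cam("side")
q=proj(p,W([548.4,118.4,-.2356],[[-68,56,71],[-68,-56,71]])); print(((q-[264,230])*5).round())
p=cam("wrist"); s=env.read_state(); print(s["time"],s["ee_pos"])
for t in eyes.tip_of(p["raw"],"catch_pad")[:1]: print(t, onz(p,t["at"],107),onz(p,t["at"],97))
E
```

```text
w2 pad row 227 cols 242 290 width 49 plate rear rows [array([206]), array([206]), array([207]), array([206])]
w4 pad row 216 cols 206 275 width 70 plate rear rows [array([196]), array([196]), array([195]), array([195])]
w5 pad row 114 cols 196 272 width 77 plate rear rows [array([105]), array([105]), array([106]), array([106])]
w6 pad row 213 cols 249 292 width 44 plate rear rows [array([195]), array([196]), array([196]), array([197])]
[[204. 305.]
 [347. 216.]]
11.5 [437.74810369 351.65629209 235.59666499]
{'at': [0.0569, 0.8581], 'conf': 0.76} [533.85973074  91.90396594 107.        ] [540.35115426  81.62400173  97.        ]
```

The width and row comparison can't separate fully up from half up. The current oblique wrist view discriminates better, so I'll overlay predicted pad outlines at 107, 102 and 97 mm there.

```bash
python3 - <<'E'
from h import *
v=[548.4,118.4,-.2356]
p=cam("wrist"); im=p["color"]; y0,x0=340,0
c=cv2.resize(im[y0:480,0:190],None,fx=4,fy=4,interpolation=cv2.INTER_CUBIC)
def dr(L,col): cv2.polylines(c,[((proj(p,W(v,L))-[x0,y0])*4).astype(np.int32)],True,col,1)
for z,col in((107,(0,255,0)),(102,(0,255,255)),(97,(255,0,0))):
    dr([[-65,-43,z],[-65,-17,z],[45,-17,z],[45,-43,z]],col)
dr([[-68,-56,71],[-68,56,71],[68,56,71],[68,-56,71]],(255,0,255))
t=np.linspace(0,6.28,24); 
for z in(86,120): dr(np.c_[32+9*np.cos(t),30+9*np.sin(t),0*t+z],(255,255,0))
cv2.imwrite("pics/w7.png",c)
E
```

```text
(no output)
```

View pics/w7.png

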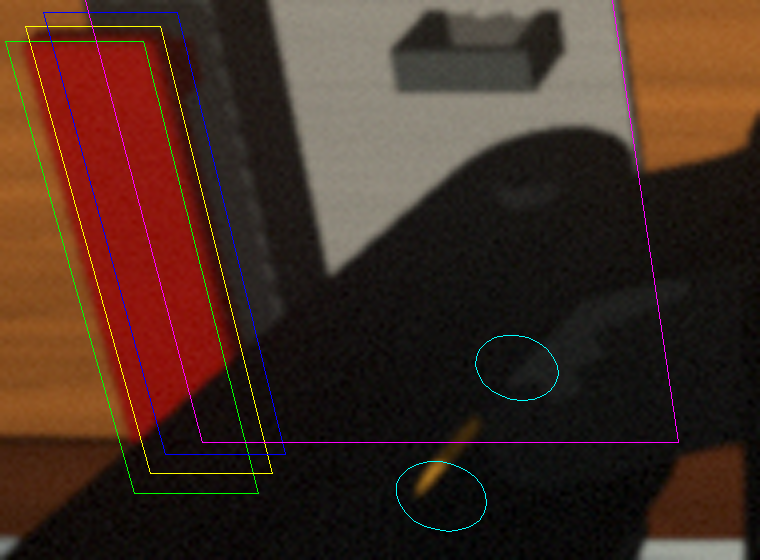

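The pad outline lies about 13 px right of the green 107 mm outline. That matches the ~2.4 mm sideways offset already seen in w2 with the catch known to be up. A half-down pad would lie about another 20 px right, so the catch is up. The knob is largely hidden behind the arm here, but w6 and the top view both put it home. Handing in.

```bash
python3 -c "
from bench import env
print(env.hand_in()); s=env.read_state(); print(s['time'],s['ft_force'])"
```

```text
the job is handed in; nothing more can be done
None
the job is handed in; nothing more can be done
```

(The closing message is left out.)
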